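# Load the bonding fixtures

## Robot

A 7-joint arm with a two-finger parallel gripper is mounted at the origin on the work surface. World frame = base frame: x ahead of the robot, y to its left, z up, the work surface at z = 0. Lengths are in m, angles in rad, forces in N, time in s.
With the tool pointing down it reaches from about 0.425 to 0.95 m from the base axis. Payload 16.7 kg.
Tool frame: the origin (TCP) lies where the fingers leave the gripper's body, on its centre line; the fingertips stand 97 mm ahead of it and the grasp point (between the pads) lies 78 mm ahead of it; z points along the fingers, y is the line along which they close (so a half turn about z gives the same grasp; the last joint's range is limited). The gripper opens to 94 mm and grips with 3 to 60 N. Pads are 16 mm wide; open, the fingers measure 119 mm over their backs; the gripper's body (75 mm by 177 mm) begins 78 mm behind the grasp point.
Start: joints at [-1.429, 0.426, 0.074, 1.606, -0.034, 1.111, -0.067], TCP at [0.194, 0.647, 0.303] pointing down, gripper open.
Joint ranges: [-2.85, 2.85], [-0.5, 2.14], [-1.23, 1.37], [0.21, 2.46], [-1.02, 4.16], [0.16, 2.05], [-2.73, 2.73]. Speed limits (rad/s): [1.89, 1.89, 2.39, 2.39, 3.01, 3.01, 3.01].

## Interface

Orientations are given as a unit quaternion [w, x, y, z].
In Python, from plant import state, optics, job_done gives the robot as it stands. The module is installed in compiled form; this text tells all that it offers.
- The arm moves only by the tool drive_tool, never from a script. Its argument "steps" is a list that holds one entry, the list of rows, each a list of 5 numbers: the opening, from 0 (shut) to 1 (fully open), then the shift along the tool's x, y, z in fractions of the full range, 1 being 1000 mm, then the turn about the tool's z in a scale on which 1.0 is 60 degrees. A call has exactly 5 rows; each row is the pose to reach, as a shift and turn from the pose commanded when the call began, along the tool's axes at that moment; what a row does not reach only later rows make up. A row lasts 1/10 s, in which the tool goes at most 50 mm and 8.59 degrees, less where a joint would pass 70% of its speed; a pose out of reach is approached as far as the arm can. Shift and turn numbers lie between -1 and 1, and a call with a number outside is refused. A call with a gripper value outside its range is refused whole. The fingers move at their own pace and stop on an object; "force" is the grip in N (left out, the last holds). Time passes only in rows, so rows that repeat a pose let the fingers close, or fill a call up. It gives the time, the measured TCP pose, the force, the opening and the grip force at its end, in the units of the state.
- state(): the state, without advancing time (a new reading comes with each control period).
- optics.get_image(name): name is "side" or "top" or "wrist"; returns a dict with "pixels" (400x640x3 uint8, red, green, blue), "fx", "fy", "cx", "cy" (pixels), "world_from_camera" (4x4, takes a point from camera to world coordinates). Camera axes: x right, y up, looking along -z (the intrinsics and any distortion apply to the point x, -y, -z); pixel columns grow to the right and rows downward; lengths in m; the calibration is good to about 2 mm. A picture is of the moment at which its call begins. There is no depth.
- job_done(): hands the job in; it is judged then, once.
The state is a dict: "time": time; "qpos": joint angles; "joint_velocities": joint speeds; "effort": joint torques, N m; "tcp_pos": TCP position; "tool_rot": TCP orientation; "force": force on the tool from outside, world axes, zero at the start; "moment": the same for the moment, N m; "gripper_width": finger opening in m; "grasp_force": force on a finger pad.
Only numpy, scipy, OpenCV 4.12 (cv2) and the standard library are available. Lean on these libraries where they do the work, as an engineer would, in place of code of your own. Each camera call takes 0.05 s, during which the arm holds its last target. There are 200 camera calls.

## Task

Load this gluing bench for its next run: put each of the four loose components (can capacitor, finned heat sink, copper-wound ring choke, green terminal block) upright into the bonding fixture whose pocket is cut for its shape and size, seated fully on the pocket floor and square with the pocket, and let go. Leave the glue bottle and the small dish of contacts where they stand.

Things in the scene. Friction and masses are not known exactly. Their poses are not given: they have to be found in the camera images.
- can: Can capacitor: upright cylinder, 35 mm diameter, 34 mm tall, dark blue sleeve with a white stripe, bright aluminium top. Loose, stands on the bench. Origin: centre of its underside; z up. Round, so its yaw does not matter.
- sink: Heat sink: bare aluminium, 40 x 40 mm square, 25 mm tall, eight upright fins that run along its x. All four sides can be gripped. Loose. Origin: centre of its underside; x and y along its edges, z up.
- choke: Ring choke lying flat: copper wire wound on a yellow ring core, outer diameter 50 mm, bore 22 mm, 24 mm tall. Loose. Origin: centre of its underside, on the ring's axis; z up. Round, so its yaw does not matter.
- terminal: Green six-way terminal block, 60 mm long (its x), 20 mm wide (its y), 24 mm tall, six steel screws on top; grip it across its 20 mm width. It fits its pocket either way round. Loose. Origin: centre of its underside; z up.
- can_fixture: White plate 80 x 80 x 13 mm with a plain round pocket, 49 mm diameter at its floor, 55 mm at the top: for the can capacitor. Pocket floor (dark) 6 mm above the bench, plate top 13 mm: lowest 4 mm straight, then a 3 mm, 45 degree lead-in. Fixed. Origin: centre of the underside, below the pocket's centre; z up.
- choke_fixture: White plate 92 x 92 x 13 mm with a round pocket, 64 mm diameter at its floor, 70 mm at the top, and a steel centre post (8 mm diameter, up to the plate's top) for the bore: for the ring choke. Pocket floor (dark) 6 mm above the bench, plate top 13 mm: lowest 4 mm straight, then a 3 mm, 45 degree lead-in. Fixed. Origin: centre of the underside, below the pocket's centre; z up.
- sink_fixture: Amber plate 84 x 84 x 13 mm with a square pocket, 54 x 54 mm at its floor, 60 x 60 mm at the top, its edges along the plate's x and y: for the heat sink. Pocket floor (dark) 6 mm above the bench, plate top 13 mm: lowest 4 mm straight, then a 3 mm, 45 degree lead-in. Fixed. Origin: centre of the underside, below the pocket's centre; z up.
- terminal_fixture: Amber plate 100 (its x) x 62 (its y) x 13 mm with a long rectangular pocket, 74 x 34 mm at its floor, 80 x 40 mm at the top, long side along x: for the terminal block. Pocket floor (dark) 6 mm above the bench, plate top 13 mm: lowest 4 mm straight, then a 3 mm, 45 degree lead-in. Fixed. Origin: centre of the underside, below the pocket's centre; z up.
- glue: White glue bottle, pink label, blue nozzle, 30 mm diameter, 86 mm tall (the tallest thing among the parts), loose; leave it alone. Origin: centre of its underside. An unlisted brass weight, 40 mm diameter, 60 mm tall, stands among the parts too; bottle, dish and weight each stand within 12 mm of one of (0.56, 0), (0.535, 0.215), (0.535, -0.215).
- dish: Low round steel dish with brass contacts, 48 mm diameter, 18 mm tall, standing loose among the components; leave it alone. Origin: centre of its underside.
Mind the look-alikes: they are no part of the job. What is shaped like the can but pink or turquoise is not meant.

How it is judged:
At the end, for the whole second after the job is handed in: Each component in its own fixture: within 12 mm of the pocket's centre, underside 3 to 9 mm above the plate's underside (floor at 6 mm), upright within 0.1 rad, at rest (below 0.02 m/s); sink (any quarter turn) and terminal (either way round) square within 0.35 rad (horizontal distance between can and can_fixture below 0.012 m and z of can in the frame of can_fixture between 0.003 and 0.009 m and angle between each of can, sink, choke, terminal's own z axis and vertical below 0.1 rad and linear speed of each of can, sink, choke, terminal below 0.02 m/s and horizontal distance between sink and sink_fixture below 0.012 m and z of sink in the frame of sink_fixture between 0.003 and 0.009 m and horizontal distance between choke and choke_fixture below 0.012 m and z of choke in the frame of choke_fixture between 0.003 and 0.009 m and horizontal distance between terminal and terminal_fixture below 0.012 m and z of terminal in the frame of terminal_fixture between 0.003 and 0.009 m and angle between the x axis of terminal and the x axis of terminal_fixture, either way round below 0.35 rad and (angle between the x axis of sink and the x axis of sink_fixture, either way round below 0.35 rad or angle between the x axis of sink and the y axis of sink_fixture, either way round below 0.35 rad)); the robot touches nothing.
It fails at once if the glue bottle is shoved more than 20 mm or tipped (distance of glue from where it was at the start of the episode above 0.02 m or angle between glue's own z axis and vertical above 0.35 rad).
It fails at once if the dish of contacts is shoved more than 20 mm or tipped (distance of dish from where it was at the start of the episode above 0.02 m or angle between dish's own z axis and vertical above 0.35 rad).
It also fails if it takes over 104 s, if anything falls off the work surface, if the arm or the gripper's body presses on something with over 40 N, if the wrist force passes 120 N, or if a joint passes its speed limit or range.

## Working session

There is one attempt and no reset: what is moved stays moved. The work goes in short steps, Python scripts to look and compute and a tool call to move; the robot and the scene stay as the last step left them, time stands still between calls to the robot, and variables do not carry over. Pictures are saved under pics/ and viewed, at most 14 in all, crops included, and the job is handed in when it is done.

Besides the shell and the picture viewer there is one more tool, called after "Emit:" as name([rows], argument=value, ...), one row to a line, values as JSON. drive_tool: Moves the arm, as the interface text tells. Its arguments: {"type":"object","properties":{"steps":{"type":"array"},"force":{"type":"number"}},"required":["steps"]}

```bash
mkdir -p pics; cat > h.py <<'E'
import numpy as np, cv2, pickle
from plant import state, optics
def snap(n,f):
    d=optics.get_image(n); cv2.imwrite(f'pics/{f}.png',d['pixels'][:,:,::-1]); pickle.dump(d,open(f'pics/{f}.pkl','wb')); return d
def ray(d,u,v,z):
    T=np.array(d['world_from_camera']); r=T[:3,:3]@np.array([(u-d['cx'])/d['fx'],-(v-d['cy'])/d['fy'],-1]); o=T[:3,3]
    return (o+r*(z-o[2])/r[2])[:2]
def proj(d,p):
    T=np.linalg.inv(np.array(d['world_from_camera'])); c=T[:3,:3]@np.array(p)+T[:3,3]
    return d['cx']+d['fx']*c[0]/-c[2], d['cy']-d['fy']*c[1]/-c[2]
E
python3 - <<'E'
from h import *
for n in('top','side'):
    d=snap(n,n+'0'); print({k:(v if not hasattr(v,'shape') else v.round(3).tolist()) for k,v in d.items() if k!='pixels'})
s=state();print(s['time'],s['tcp_pos'],s['tool_rot'],s['gripper_width'])
E
```

```text
{'fx': 396.012606432013, 'fy': 396.012606432013, 'cx': 322.51917298722054, 'cy': 199.16629620758223, 'world_from_camera': [[0.017, 0.998, -0.065, 0.481], [-1.0, 0.018, 0.005, -0.001], [0.006, 0.064, 0.998, 0.86], [0.0, 0.0, 0.0, 1.0]]}
{'fx': 492.86512323024857, 'fy': 492.86512323024857, 'cx': 325.74247085583113, 'cy': 205.25922309699632, 'world_from_camera': [[-0.992, 0.098, -0.074, 0.468], [-0.122, -0.758, 0.641, 0.76], [0.007, 0.645, 0.764, 0.927], [0.0, 0.0, 0.0, 1.0]]}
0.1 [0.19346285 0.64638634 0.30206646] [-5.01127662e-05  1.44903311e-01  9.89445657e-01 -5.64801219e-04] 0.09432859631592501
```

View pics/top0.png

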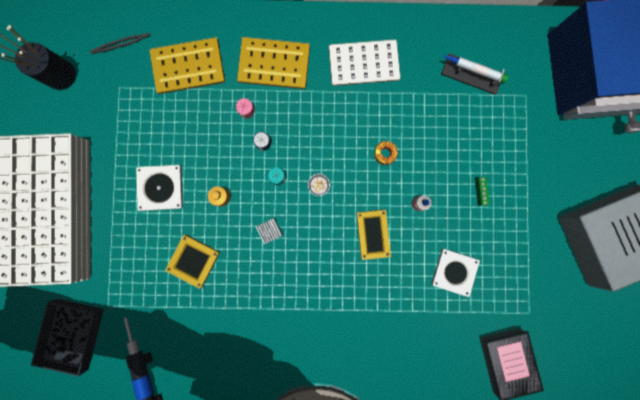

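View pics/side0.png

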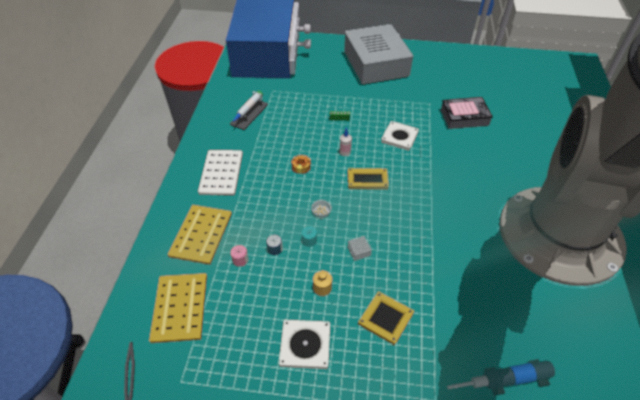

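The top view shows three can-shaped things: pink (245,107), grey/blue with an aluminium top (262,140) and turquoise (276,175). The one at (262,140) fits the can. The pink-labelled bottle is at (422,202), the brass weight at (218,196) and the dish at (319,184). I'll confirm with enlarged crops.

```bash
python3 - <<'E'
from h import *
im=cv2.imread('pics/top0.png')
for f,x,y,w,h,s in(('cl',130,95,200,150,4),('cb',130,180,200,120,4),('cr',300,135,200,150,4)):
    c=cv2.resize(im[y:y+h,x:x+w],None,fx=s,fy=s,interpolation=cv2.INTER_CUBIC)
    for k in range(0,w,20): cv2.line(c,(k*s,0),(k*s,8),(0,0,255),1); 
    for k in range(0,h,20): cv2.line(c,(0,k*s),(8,k*s),(0,0,255),1)
    cv2.imwrite(f'pics/{f}.png',c)
E
```

```text
(no output)
```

View pics/cl.png

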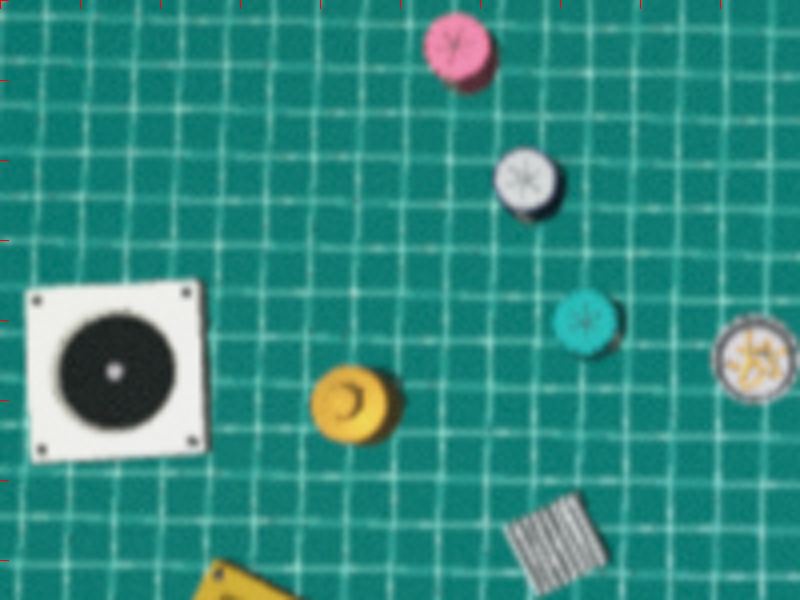

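View pics/cb.png

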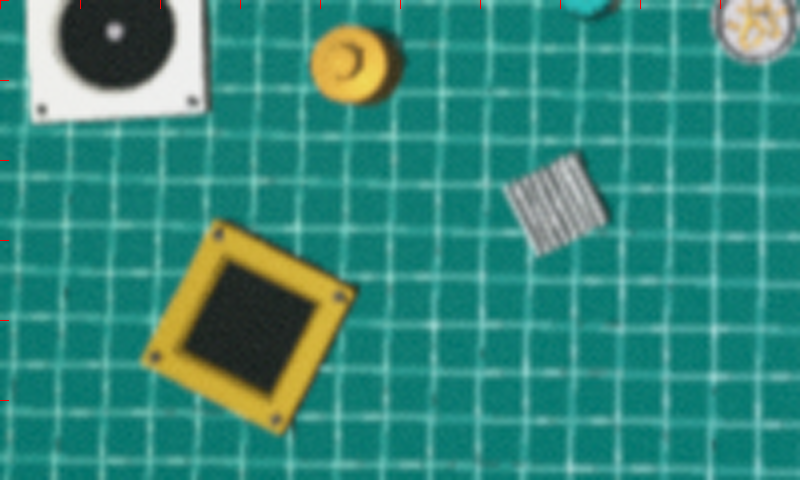

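View pics/cr.png

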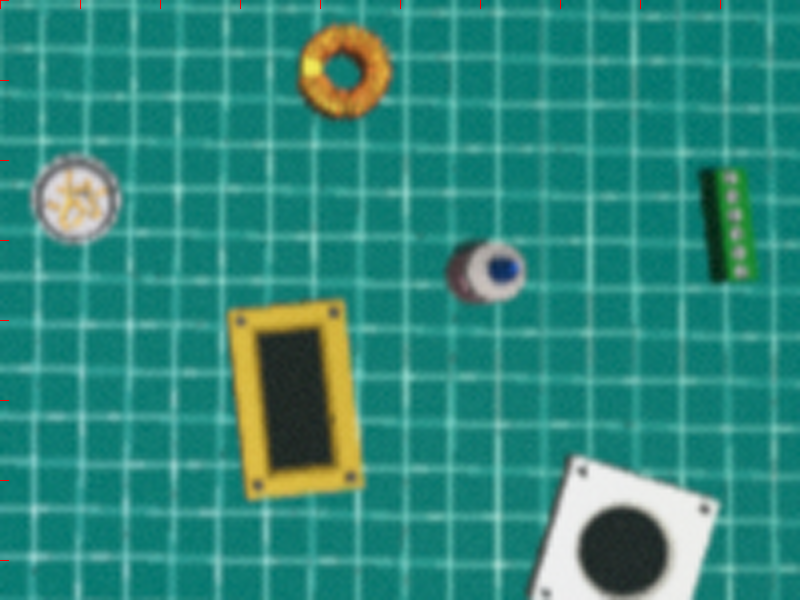

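The can at cl crop (525,179), which has the aluminium top and dark sleeve, is the one meant; its pink and turquoise neighbours are look-alikes. Next I'll compute the poses.

```bash
cat > poses.py <<'E'
from h import *
d=pickle.load(open('pics/top0.pkl','rb')); ds=pickle.load(open('pics/side0.pkl','rb'))
C={'cl':(130,95),'cb':(130,180),'cr':(300,135)}
def P(c,p,z): x,y=C[c]; return ray(d,x+(p[0]+.5)/4-.5,y+(p[1]+.5)/4-.5,z)
def quad(c,pts,z): return np.array([P(c,p,z) for p in pts])
def ang(v): return np.degrees(np.arctan2(v[1],v[0]))
def rect(Q): # mean centre; direction of edge 0-1, and of 1-2
    return Q.mean(0), ang(Q[1]-Q[0]+Q[2]-Q[3]), ang(Q[2]-Q[1]+Q[3]-Q[0])
if __name__=='__main__':
    for n,c,p,z in(('can','cl',(525,179),.034),('pink','cl',(458,48),.034),('turq','cl',(586,322),.034),('brass','cl',(349,404),.05),('dish','cl',(755,359),.018),('chokefix','cl',(115,371),.013),('choke','cr',(345,72),.024),('glue','cr',(503,270),.086),('canfix','cr',(624,551),.006)):
        q=P(c,p,z); print(n,q.round(4),'side px',np.round(proj(ds,[*q,z]),1))
    for n,c,p,z in(('sink','cl',[(503,526),(577,493),(610,560),(540,597)],.025),('sinkfix','cb',[(218,219),(357,290),(284,435),(143,361)],.013),('chokefix','cl',[(26,288),(200,280),(208,452),(33,463)],.013),('term','cr',[(722,170),(747,170),(757,279),(733,281)],.024),('termfix','cr',[(229,311),(344,300),(364,487),(247,499)],.013)):
        Q=quad(c,p,z); m,a,b=rect(Q); print(n,m.round(4),a.round(1),b.round(1),'edges',np.linalg.norm(Q-np.roll(Q,-1,0),axis=1).round(4),np.round(proj(ds,[*m,z]),1))
E
python3 poses.py
```

```text
can [0.6587 0.1271] side px [272.9 240.4]
pink [0.7282 0.1644] side px [238.5 250.8]
turq [0.5835 0.0931] side px [308.5 231.8]
brass [0.5371 0.2114] side px [322.1 274.4]
dish [0.5672 0.0043] side px [320.6 207.3]
chokefix [0.5552 0.3467] side px [304.2 341.8]
choke [ 0.6372 -0.1385] side px [301.  161.3]
glue [ 0.5291 -0.2064] side px [345.9 129.4]
canfix [ 0.3847 -0.2925] side px [399.4 135.4]
sink [0.4672 0.1061] -63.1 -151.7 edges [0.0424 0.0393 0.0413 0.042 ] [358.9 244.1]
sinkfix [0.3998 0.2683] -116.0 154.5 edges [0.0833 0.0845 0.0845 0.0838] [385.1 315. ]
chokefix [0.5555 0.3458] -85.8 -175.0 edges [0.0932 0.0927 0.0932 0.0942] [304.2 341.4]
term [ 0.5591 -0.3487] -86.7 -175.1 edges [0.0133 0.0582 0.0128 0.0593] [339.4 112.2]
termfix [ 0.4628 -0.1154] -83.4 -173.7 edges [0.0619 0.0998 0.0625 0.1002] [367.2 176.9]
```

```bash
python3 - <<'E'
import cv2
im=cv2.imread('pics/side0.png'); x,y,w,h,s=225,85,200,150,4
a=cv2.resize(im[y:y+h,x:x+w+10],None,fx=3.8,fy=3.8,interpolation=cv2.INTER_CUBIC)
cv2.imwrite('pics/sc.png',cv2.resize(im[85:375,225:440],None,fx=2.06,fy=2.06,interpolation=cv2.INTER_CUBIC))
E
```

```text
(no output)
```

View pics/sc.png

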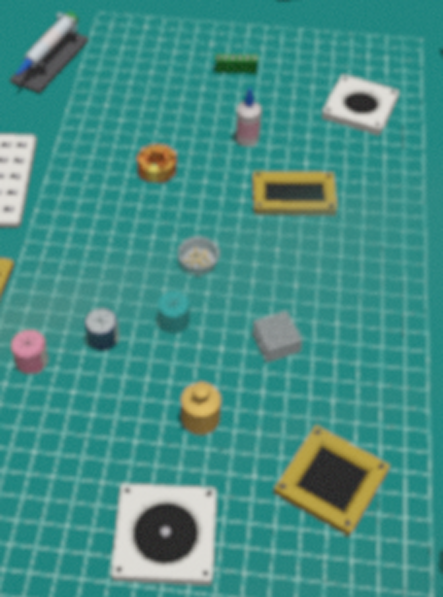

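Side-view pixels agree with the predictions to within 1–3 px, and the tolerance is 12 mm. Next is a helper that turns targets into tool-frame moves.

```bash
cat > go.py <<'E'
import sys; from h import *
from scipy.spatial.transform import Rotation as R
s=state(); w,x,y,z=s['tool_rot']; M=R.from_quat([x,y,z,w]).as_matrix(); p=np.array(s['tcp_pos'])
yaw=np.degrees(np.arctan2(M[1,1],M[0,1]))
print('t',round(s['time'],2),'tcp',p.round(4),'yaw %.1f'%yaw,'tilt',M[:,2].round(3),'w %.4f'%s['gripper_width'],'F',np.round(s['force'],1),'g',np.round(s['grasp_force'],1))
for a in sys.argv[1:]:
    X=[float(v) for v in a.split(',')]; d=(M.T@(np.array(X[:3])-p))*1000; t=-(X[3]-yaw); t=(t+90)%180-90
    print(a,'-> shift',d.round(1),'turn %.1f'%t)
E
python3 go.py .4672,.1061,.22,27.6 .4672,.1061,.108,27.6
```

```text
t 0.1 tcp [0.1935 0.6464 0.3021] yaw 73.3 tilt [-0.    -0.001 -1.   ] w 0.0943 F [ 0.1 -0.3 -0. ] g 0.0
.4672,.1061,.22,27.6 -> shift [-417.2 -439.    82.6] turn 45.7
.4672,.1061,.108,27.6 -> shift [-417.2 -438.9  194.6] turn 45.7
```

Careful with the scale: shifts go in shares of 1000 mm and turns go in shares of 60 degrees. That gives: -157 mm / 1000 = -0.157, -149 mm / 1000 = -0.149.

Emit:
drive_tool([
  [[0.8,-0.02,-0.02,0.005,0],[0.8,-0.05,-0.052,0.012,0],[0.8,-0.083,-0.087,0.02,0],[0.8,-0.116,-0.122,0.028,0],[0.8,-0.149,-0.157,0.036,0]],
], force=25)

```text
time: 0.6
tcp_pos: [0.2917, 0.4515, 0.2662]
tool_rot: [-0.0, 0.145, 0.989, -0.0]
force: [1.1, 1.0, 0.5]
gripper_width: 0.0752
grasp_force: 0.0
```

To row units: -175 mm / 1000 = -0.175, -165 mm / 1000 = -0.165.

Emit:
drive_tool([
  [[0.8,-0.033,-0.035,0.006,0],[0.8,-0.066,-0.07,0.012,0],[0.8,-0.099,-0.105,0.018,0],[0.8,-0.132,-0.14,0.024,0],[0.8,-0.165,-0.175,0.03,0]],
])

```text
time: 1.1
tcp_pos: [0.3995, 0.2366, 0.2365]
tool_rot: [0.0, 0.145, 0.989, 0.0]
force: [0.7, 0.7, -0.1]
gripper_width: 0.0752
grasp_force: 0.0
```

```bash
python3 go.py .4672,.1061,.22,27.6 .4672,.1061,.108,27.6
```

```text
t 1.1 tcp [0.3995 0.2366 0.2365] yaw 73.3 tilt [ 0.  0. -1.] w 0.0752 F [ 0.7  0.7 -0.1] g 0.0
.4672,.1061,.22,27.6 -> shift [-102.2 -105.7   16.5] turn 45.7
.4672,.1061,.108,27.6 -> shift [-102.2 -105.7  128.5] turn 45.7
```

To row units: -106 mm / 1000 = -0.106, -102 mm / 1000 = -0.102, 40 degrees / 60 = 0.6667.

Emit:
drive_tool([
  [[0.8,-0.026,-0.026,0.004,0.1333],[0.8,-0.052,-0.054,0.008,0.2667],[0.8,-0.078,-0.08,0.012,0.4],[0.8,-0.102,-0.106,0.016,0.5333],[0.8,-0.102,-0.106,0.03,0.6667]],
])

```text
time: 1.6
tcp_pos: [0.4683, 0.1038, 0.2073]
tool_rot: [0.001, 0.479, 0.878, 0.0]
force: [0.9, 0.9, -0.2]
gripper_width: 0.0752
grasp_force: 0.0
```

```bash
python3 - <<'E'
from h import *
d=snap('wrist','w1'); print(np.array(d['world_from_camera']).round(3).tolist(), d['fx'],proj(d,[.4672,.1061,.025]))
E
python3 go.py .4672,.1061,.108,27.6
```

```text
[[0.842, -0.519, -0.149, 0.425], [0.54, 0.81, 0.228, 0.171], [0.003, -0.273, 0.962, 0.288], [0.0, 0.0, 0.0, 1.0]] 296.2874247987579 (np.float64(315.2129405703663), np.float64(197.06364510708224))
t 1.65 tcp [0.4665 0.1055 0.2048] yaw 32.3 tilt [-0.001 -0.001 -1.   ] w 0.0754 F [-2.4  0.7 -2.7] g 0.0
.4672,.1061,.108,27.6 -> shift [ 0.2  1.  96.8] turn 4.7
```

View pics/w1.png

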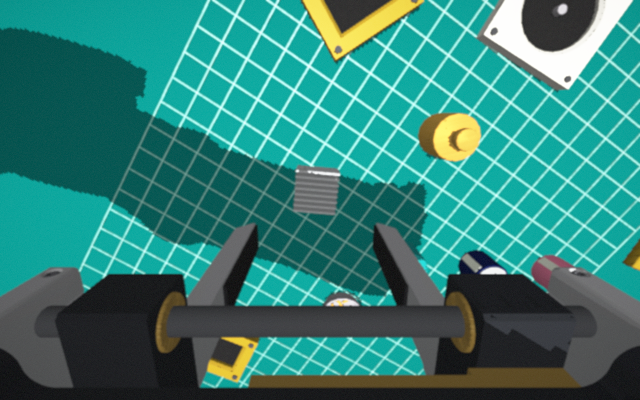

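The sink shows at (317,192), centred between the fingers at x≈245 and 395. I'll descend and grip.

To row units: 97 mm / 1000 = 0.097, 85 mm / 1000 = 0.085, 4.5 degrees / 60 = 0.075.

Emit:
drive_tool([
  [[0.8,0,0.001,0.025,0.075],[0.8,0,0.001,0.055,0.075],[0.8,0,0.001,0.085,0.075],[0.8,0,0.001,0.097,0.075],[0.6,0,0.001,0.097,0.075]],
], force=25)

```text
time: 2.15
tcp_pos: [0.4665, 0.1083, 0.1087]
tool_rot: [-0.001, 0.508, 0.861, -0.001]
force: [0.4, -0.5, -0.2]
gripper_width: 0.0702
grasp_force: 0.0
```

To row units: -20 mm / 1000 = -0.02.

Emit:
drive_tool([
  [[0.2,0,0,0,0],[0.2,0,0,0,0],[0.2,0,0,0,0],[0.2,0,0,0,0],[0.2,0,0,-0.02,0]],
])

```text
time: 2.65
tcp_pos: [0.4665, 0.1081, 0.1289]
tool_rot: [-0.001, 0.509, 0.861, -0.001]
force: [0.0, -0.5, -0.4]
gripper_width: 0.0396
grasp_force: 25.0
```

```bash
python3 go.py .4003,.2695,.170,64.2 .4003,.2695,.116,64.2
```

```text
t 2.65 tcp [0.4665 0.1081 0.1289] yaw 28.9 tilt [-0.002 -0.001 -1.   ] w 0.0396 F [ 0.  -0.5 -0.4] g 25.0
.4003,.2695,.170,64.2 -> shift [173.3  19.8 -41.1] turn -35.3
.4003,.2695,.116,64.2 -> shift [173.3  19.9  12.9] turn -35.3
```

To row units: 173 mm / 1000 = 0.173, 145 mm / 1000 = 0.145, -35 degrees / 60 = -0.5833.

Emit:
drive_tool([
  [[0.2,0.02,0.002,-0.025,-0.0833],[0.2,0.06,0.007,-0.04,-0.2167],[0.2,0.105,0.012,-0.04,-0.35],[0.2,0.145,0.017,-0.04,-0.4833],[0.2,0.173,0.02,-0.04,-0.5833]],
])

```text
time: 3.15
tcp_pos: [0.4001, 0.2721, 0.1703]
tool_rot: [0.0, 0.222, 0.975, 0.001]
force: [1.0, -0.9, -0.2]
gripper_width: 0.0398
grasp_force: 25.0
```

```bash
python3 go.py .4003,.2695,.1155,64.2
```

```text
t 3.15 tcp [0.4001 0.2721 0.1703] yaw 64.3 tilt [ 0.001  0.001 -1.   ] w 0.0398 F [ 1.  -0.9 -0.2] g 25.0
.4003,.2695,.1155,64.2 -> shift [-1.3 -2.3 54.8] turn 0.1
```

To row units: 54.5 mm / 1000 = 0.0545, 54 mm / 1000 = 0.054.

Emit:
drive_tool([
  [[0.2,-0.001,-0.002,0.015,0],[0.2,-0.001,-0.002,0.035,0],[0.2,-0.001,-0.002,0.05,0],[0.2,-0.001,-0.002,0.054,0],[0.2,-0.001,-0.002,0.0545,0]],
])

```text
time: 3.65
tcp_pos: [0.4014, 0.2671, 0.1153]
tool_rot: [-0.0, 0.226, 0.974, -0.0]
force: [-0.1, -0.4, -0.9]
gripper_width: 0.0398
grasp_force: 25.0
```

To row units: -50 mm / 1000 = -0.05, -10 mm / 1000 = -0.01.

Emit:
drive_tool([
  [[0.2,0,0,0,0],[0.6,0,0,0,0],[0.6,0,0,0,0],[0.6,0,0,-0.01,0],[0.7,0,0,-0.05,0]],
])

```text
time: 4.15
tcp_pos: [0.4002, 0.2663, 0.1639]
tool_rot: [-0.001, 0.226, 0.974, -0.002]
force: [0.7, 0.6, 1.7]
gripper_width: 0.0613
grasp_force: 0.0
```

```bash
python3 - <<'E'
from h import *
d=snap('wrist','w2'); print(proj(d,[.4003,.2695,.013]))
E
python3 go.py .6587,.1271,.2,118 .6587,.1271,.112,118
```

```text
(np.float64(319.34658089154027), np.float64(209.61878691045405))
t 4.2 tcp [0.4027 0.2675 0.1707] yaw 63.8 tilt [ 0.002  0.002 -1.   ] w 0.0644 F [4.6 1.5 7.8] g 0.0
.6587,.1271,.2,118 -> shift [-291.8  -12.8  -29. ] turn -54.2
.6587,.1271,.112,118 -> shift [-291.7  -13.    59. ] turn -54.2
```

View pics/w2.png

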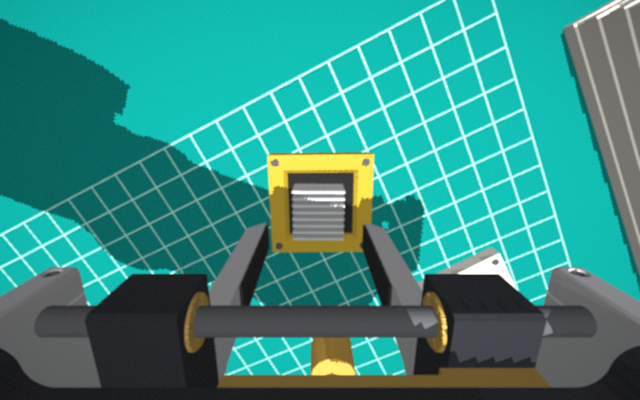

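The sink sits square in the pocket: plate centre (321,203), sink (318,213). The can is next. Its neighbours are far enough off that the same yaw works.

To row units: -210 mm / 1000 = -0.21, -165 mm / 1000 = -0.165.

Emit:
drive_tool([
  [[0.56,-0.03,0,-0.025,0],[0.56,-0.075,-0.003,-0.035,0],[0.56,-0.12,-0.006,-0.035,0],[0.56,-0.165,-0.008,-0.035,0],[0.56,-0.21,-0.01,-0.035,0]],
])

```text
time: 4.7
tcp_pos: [0.587, 0.1647, 0.2013]
tool_rot: [0.0, 0.226, 0.974, 0.0]
force: [-0.6, 0.6, 0.8]
gripper_width: 0.0522
grasp_force: 0.0
```

To row units: -82 mm / 1000 = -0.082, -75 mm / 1000 = -0.075.

Emit:
drive_tool([
  [[0.56,-0.04,-0.002,0,0],[0.56,-0.075,-0.003,0,0],[0.56,-0.082,-0.003,0,0],[0.56,-0.082,-0.003,0,0],[0.56,-0.082,-0.003,0,0]],
])

```text
time: 5.2
tcp_pos: [0.6569, 0.1275, 0.2004]
tool_rot: [-0.0, 0.226, 0.974, 0.0]
force: [-0.5, -0.9, -0.2]
gripper_width: 0.0528
grasp_force: 0.0
```

```bash
python3 - <<'E'
from h import *
d=snap('wrist','w3'); print(proj(d,[.6587,.1271,.034]))
E
python3 go.py .6587,.1271,.112,63.8
```

```text
(np.float64(315.2779272894431), np.float64(207.22017675181078))
t 5.25 tcp [0.6568 0.1279 0.2004] yaw 63.9 tilt [-0.     0.001 -1.   ] w 0.0528 F [ 0.2 -0.2  0.1] g 0.0
.6587,.1271,.112,63.8 -> shift [-2.1  0.1 88.4] turn 0.1
```

View pics/w3.png

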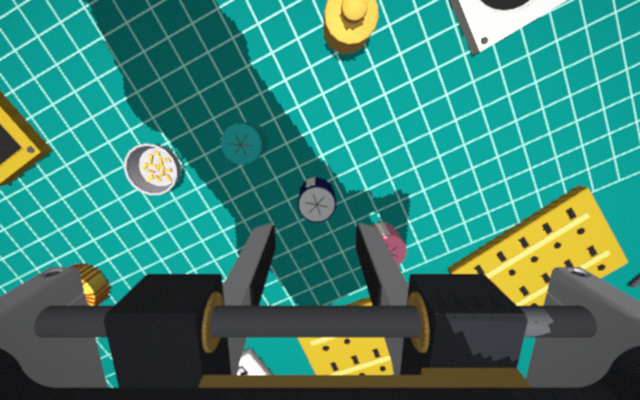

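The can, with its dark sleeve and white stripe, is at (317,204) between the fingers; pink is clear at (395,245). I'll descend.

To row units: 88.5 mm / 1000 = 0.0885, 88 mm / 1000 = 0.088.

Emit:
drive_tool([
  [[0.56,-0.002,0,0.025,0],[0.56,-0.002,0,0.055,0],[0.56,-0.002,0,0.08,0],[0.56,-0.002,0,0.088,0],[0.5,-0.002,0,0.0885,0]],
])

```text
time: 5.75
tcp_pos: [0.6586, 0.1267, 0.1112]
tool_rot: [-0.001, 0.226, 0.974, -0.0]
force: [-0.0, -1.5, -0.1]
gripper_width: 0.0486
grasp_force: 0.0
```

To row units: -50 mm / 1000 = -0.05, -15 mm / 1000 = -0.015.

Emit:
drive_tool([
  [[0.15,0,0,0,0],[0.15,0,0,0,0],[0.15,0,0,0,0],[0.15,0,0,-0.015,0],[0.15,0,0,-0.05,0]],
])

```text
time: 6.25
tcp_pos: [0.6583, 0.1257, 0.161]
tool_rot: [-0.002, 0.226, 0.974, -0.001]
force: [0.1, 0.3, -1.1]
gripper_width: 0.0344
grasp_force: 25.0
```

```bash
python3 go.py .3847,-.2935,.22,20 .3847,-.2935,.119,20
```

```text
t 6.25 tcp [0.6583 0.1257 0.161 ] yaw 63.8 tilt [-0.004 -0.001 -1.   ] w 0.0344 F [ 0.1  0.3 -1.1] g 25.0
.3847,-.2935,.22,20 -> shift [  60.9 -497.1  -57.5] turn 43.8
.3847,-.2935,.119,20 -> shift [  60.6 -496.8   43.5] turn 43.8
```

To row units: -187 mm / 1000 = -0.187, -140 mm / 1000 = -0.14.

Emit:
drive_tool([
  [[0.15,0.002,-0.015,-0.035,0],[0.15,0.006,-0.05,-0.057,0],[0.15,0.012,-0.095,-0.057,0],[0.15,0.017,-0.14,-0.057,0],[0.15,0.023,-0.187,-0.057,0]],
])

```text
time: 6.75
tcp_pos: [0.5556, -0.033, 0.2202]
tool_rot: [0.001, 0.226, 0.974, 0.0]
force: [1.5, -1.7, -1.2]
gripper_width: 0.0345
grasp_force: 25.0
```

To row units: -234 mm / 1000 = -0.234, -187 mm / 1000 = -0.187.

Emit:
drive_tool([
  [[0.15,0.006,-0.047,0,0],[0.15,0.012,-0.094,0,0],[0.15,0.018,-0.14,0,0],[0.15,0.024,-0.187,0,0],[0.15,0.03,-0.234,0,0]],
])

```text
time: 7.25
tcp_pos: [0.4252, -0.2301, 0.22]
tool_rot: [0.001, 0.226, 0.974, 0.0]
force: [1.6, -1.1, -0.7]
gripper_width: 0.0346
grasp_force: 25.0
```

```bash
python3 go.py .3847,-.2935,.16,64 .3847,-.2935,.1185,64; python3 -c "from h import *;print(np.round(state()['qpos'],2))"
```

```text
t 7.25 tcp [ 0.4252 -0.2301  0.22  ] yaw 63.8 tilt [ 0.002  0.    -1.   ] w 0.0346 F [ 1.6 -1.1 -0.7] g 25.0
.3847,-.2935,.16,64 -> shift [  8.5 -74.8  60. ] turn -0.2
.3847,-.2935,.1185,64 -> shift [  8.5 -74.9 101.5] turn -0.2
[-0.06  0.23  0.48  2.13 -0.15  0.81  1.63]
```

To row units: 80 mm / 1000 = 0.08, -75 mm / 1000 = -0.075.

Emit:
drive_tool([
  [[0.15,0.004,-0.035,0.01,0],[0.15,0.008,-0.068,0.03,0],[0.15,0.008,-0.075,0.055,0],[0.15,0.008,-0.075,0.075,0],[0.15,0.008,-0.075,0.08,0]],
])

```text
time: 7.75
tcp_pos: [0.3854, -0.2925, 0.1381]
tool_rot: [-0.001, 0.227, 0.974, 0.0]
force: [0.9, 0.3, -0.4]
gripper_width: 0.0346
grasp_force: 25.0
```

```bash
python3 go.py .3847,-.2935,.1185,64
```

```text
t 7.75 tcp [ 0.3854 -0.2925  0.1381] yaw 63.8 tilt [-0.001  0.001 -1.   ] w 0.0346 F [ 0.9  0.3 -0.4] g 25.0
.3847,-.2935,.1185,64 -> shift [ 0.1 -1.2 19.6] turn -0.2
```

To row units: 20 mm / 1000 = 0.02, 16 mm / 1000 = 0.016.

Emit:
drive_tool([
  [[0.15,0,-0.001,0.008,0],[0.15,0,-0.001,0.016,0],[0.15,0,-0.001,0.02,0],[0.15,0,-0.001,0.02,0],[0.15,0,-0.001,0.02,0]],
])

```text
time: 8.25
tcp_pos: [0.3859, -0.2932, 0.1189]
tool_rot: [0.0, 0.226, 0.974, -0.0]
force: [-0.7, 0.5, -0.5]
gripper_width: 0.0345
grasp_force: 25.0
```

To row units: -55 mm / 1000 = -0.055, -15 mm / 1000 = -0.015.

Emit:
drive_tool([
  [[0.55,0,0,0,0],[0.55,0,0,0,0],[0.55,0,0,0,0],[0.6,0,0,-0.015,0],[0.7,0,0,-0.055,0]],
])

```text
time: 8.75
tcp_pos: [0.3845, -0.2925, 0.1723]
tool_rot: [-0.002, 0.226, 0.974, 0.0]
force: [0.3, 0.3, 0.7]
gripper_width: 0.0613
grasp_force: 0.0
```

```bash
python3 - <<'E'
from h import *
d=snap('wrist','w4'); print(proj(d,[.3847,-.2935,.04]),proj(d,[.3847,-.2935,.013]))
E
python3 go.py .559,-.346,.21,5.4 .559,-.346,.108,5.4
```

```text
(np.float64(313.9930644505989), np.float64(220.38039668906433)) (np.float64(314.11878192449313), np.float64(209.27788515332634))
t 8.8 tcp [ 0.3862 -0.2946  0.1787] yaw 63.7 tilt [ 0.002 -0.001 -1.   ] w 0.0642 F [ 4.2 -4.7  8. ] g 0.0
.559,-.346,.21,5.4 -> shift [-177.8   30.3  -30.8] turn 58.3
.559,-.346,.108,5.4 -> shift [-177.6   30.4   71.2] turn 58.3
```

View pics/w4.png

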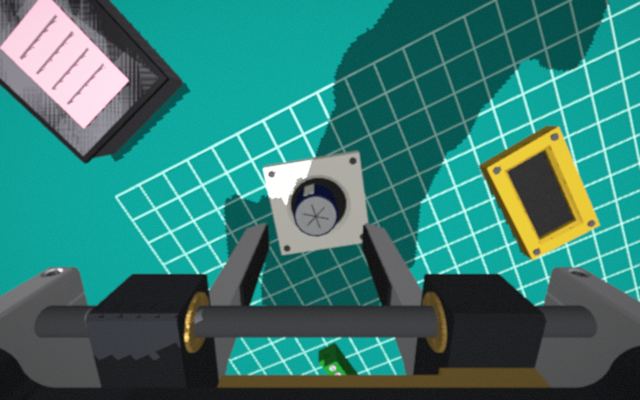

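The can is in its pocket, top at (317,215), upright. Next is the terminal block: its long axis is about 5°, so the tool y should be at 95°.

To row units: -178 mm / 1000 = -0.178, -140 mm / 1000 = -0.14, -31.5 degrees / 60 = -0.525.

Emit:
drive_tool([
  [[0.6,-0.015,0.003,-0.025,0],[0.6,-0.055,0.01,-0.032,-0.1333],[0.6,-0.097,0.017,-0.032,-0.2667],[0.6,-0.14,0.024,-0.032,-0.4],[0.6,-0.178,0.03,-0.032,-0.525]],
])

```text
time: 9.3
tcp_pos: [0.5607, -0.345, 0.2057]
tool_rot: [0.0, -0.05, 0.999, 0.0]
force: [-0.5, 0.6, 0.3]
gripper_width: 0.0565
grasp_force: 0.0
```

```bash
python3 - <<'E'
from h import *
d=snap('wrist','w5'); print(proj(d,[.559,-.346,.024]),np.round(state()['qpos'],2))
E
python3 go.py .559,-.346,.108,95
```

```text
(np.float64(313.6176034280115), np.float64(197.81842341201198)) [ 0.2   0.52  0.34  1.74 -0.21  0.92  2.31]
t 9.35 tcp [ 0.5654 -0.3455  0.2056] yaw 96.3 tilt [ 0.003 -0.001 -1.   ] w 0.0563 F [1.  2.7 0.4] g 0.0
.559,-.346,.108,95 -> shift [ 6.7  0.4 97.6] turn 1.3
```

View pics/w5.png

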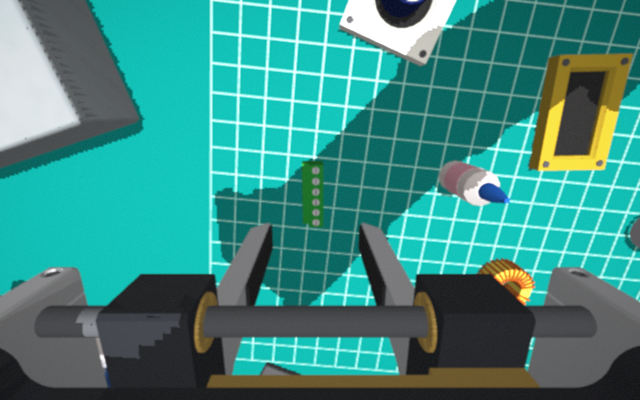

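The terminal is vertical in view, body x 303–323, y 160–228, aligned with the fingers. I'll descend, but check before closing.

To row units: 97 mm / 1000 = 0.097, 80 mm / 1000 = 0.08, 1 degrees / 60 = 0.0167.

Emit:
drive_tool([
  [[0.6,0.003,0,0.02,0.0167],[0.6,0.004,0,0.05,0.0167],[0.6,0.004,0,0.08,0.0167],[0.6,0.004,0,0.097,0.0167],[0.6,0.004,0,0.097,0.0167]],
])

```text
time: 9.85
tcp_pos: [0.5537, -0.3446, 0.1066]
tool_rot: [-0.002, -0.038, 0.999, 0.001]
force: [-0.5, 0.7, 0.4]
gripper_width: 0.0564
grasp_force: 0.0
```

```bash
python3 go.py .559,-.346,.108,95
```

```text
t 9.85 tcp [ 0.5537 -0.3446  0.1066] yaw 94.3 tilt [-0.003  0.001 -1.   ] w 0.0564 F [-0.5  0.7  0.4] g 0.0
.559,-.346,.108,95 -> shift [-5.2 -1.8 -1.4] turn -0.7
```

To row units: -4.5 mm / 1000 = -0.0045, -1 mm / 1000 = -0.001, -0.5 degrees / 60 = -0.0083.

Emit:
drive_tool([
  [[0.6,-0.0045,0,-0.001,-0.0083],[0.6,-0.0045,0,-0.001,-0.0083],[0.0,-0.0045,0,-0.001,-0.0083],[0.0,-0.0045,0,-0.001,-0.0083],[0.0,-0.0045,0,-0.001,-0.0083]],
])

```text
time: 10.35
tcp_pos: [0.5592, -0.3449, 0.1102]
tool_rot: [0.0, -0.042, 0.999, -0.0]
force: [-0.4, 0.0, 0.9]
gripper_width: 0.0358
grasp_force: 0.0
```

To row units: -55 mm / 1000 = -0.055, -15 mm / 1000 = -0.015.

Emit:
drive_tool([
  [[0.0,0,0,0,0],[0.0,0,0,0,0],[0.0,0,0,0,0],[0.0,0,0,-0.015,0],[0.0,0,0,-0.055,0]],
])

```text
time: 10.85
tcp_pos: [0.5577, -0.344, 0.1631]
tool_rot: [-0.002, -0.042, 0.999, 0.001]
force: [0.3, 0.8, 0.3]
gripper_width: 0.02
grasp_force: 25.0
```

```bash
python3 go.py .4628,-.1150,.22,96.4
```

```text
t 10.85 tcp [ 0.5577 -0.344   0.1631] yaw 94.8 tilt [-0.005  0.002 -1.   ] w 0.0200 F [0.3 0.8 0.3] g 25.0
.4628,-.1150,.22,96.4 -> shift [ 75.6 236.3 -56. ] turn -1.6
```

To row units: 162 mm / 1000 = 0.162, 115 mm / 1000 = 0.115, -1.5 degrees / 60 = -0.025.

Emit:
drive_tool([
  [[0.0,0.003,0.005,-0.04,0],[0.0,0.01,0.025,-0.062,0],[0.0,0.024,0.07,-0.062,-0.0167],[0.0,0.039,0.115,-0.062,-0.025],[0.0,0.054,0.162,-0.062,-0.025]],
])

```text
time: 11.35
tcp_pos: [0.4908, -0.1869, 0.2277]
tool_rot: [0.001, -0.055, 0.998, -0.0]
force: [1.4, 0.2, -0.8]
gripper_width: 0.0197
grasp_force: 25.0
```

To row units: 80 mm / 1000 = 0.08, 74 mm / 1000 = 0.074.

Emit:
drive_tool([
  [[0.0,0.012,0.04,0,0],[0.0,0.021,0.07,0,0],[0.0,0.021,0.074,0.015,0],[0.0,0.021,0.074,0.05,0],[0.0,0.021,0.074,0.08,0]],
])

```text
time: 11.85
tcp_pos: [0.463, -0.1164, 0.147]
tool_rot: [0.001, -0.056, 0.998, -0.0]
force: [1.5, 0.0, 0.0]
gripper_width: 0.0196
grasp_force: 25.0
```

```bash
python3 go.py .4628,-.1150,.116,96.4
```

```text
t 11.85 tcp [ 0.463  -0.1164  0.147 ] yaw 96.4 tilt [ 0.002  0.    -1.   ] w 0.0196 F [1.5 0.  0. ] g 25.0
.4628,-.1150,.116,96.4 -> shift [ 0.2  1.4 31. ] turn -0.0
```

To row units: 31 mm / 1000 = 0.031, 30 mm / 1000 = 0.03.

Emit:
drive_tool([
  [[0.0,0,0.001,0.01,0],[0.0,0,0.001,0.022,0],[0.0,0,0.001,0.03,0],[0.0,0,0.001,0.031,0],[0.0,0,0.001,0.031,0]],
])

```text
time: 12.35
tcp_pos: [0.4628, -0.1159, 0.1162]
tool_rot: [0.0, -0.055, 0.998, -0.0]
force: [-0.3, -0.3, -0.7]
gripper_width: 0.0198
grasp_force: 25.0
```

To row units: -55 mm / 1000 = -0.055, -15 mm / 1000 = -0.015.

Emit:
drive_tool([
  [[0.4,0,0,0,0],[0.4,0,0,0,0],[0.4,0,0,0,0],[0.4,0,0,-0.015,0],[0.6,0,0,-0.055,0]],
])

```text
time: 12.85
tcp_pos: [0.4611, -0.1155, 0.1693]
tool_rot: [-0.002, -0.055, 0.998, 0.0]
force: [0.7, -0.1, 1.0]
gripper_width: 0.0427
grasp_force: 0.0
```

```bash
python3 - <<'E'
from h import *
d=snap('wrist','w6'); print(proj(d,[.4628,-.115,.03]),proj(d,[.4628,-.115,.013]))
E
python3 go.py .6372,-.1385,.2,96 .6372,-.1385,.108,96
```

```text
(np.float64(314.8094010207017), np.float64(218.18620835429158)) (np.float64(314.8193133555092), np.float64(211.2611106589644))
t 12.9 tcp [ 0.4636 -0.1165  0.1759] yaw 96.3 tilt [ 0.003 -0.    -1.   ] w 0.0460 F [ 4.5 -0.9  8.3] g 0.0
.6372,-.1385,.2,96 -> shift [-170.2  -40.8  -23.5] turn 0.3
.6372,-.1385,.108,96 -> shift [-169.9  -40.8   68.5] turn 0.3
```

View pics/w6.png

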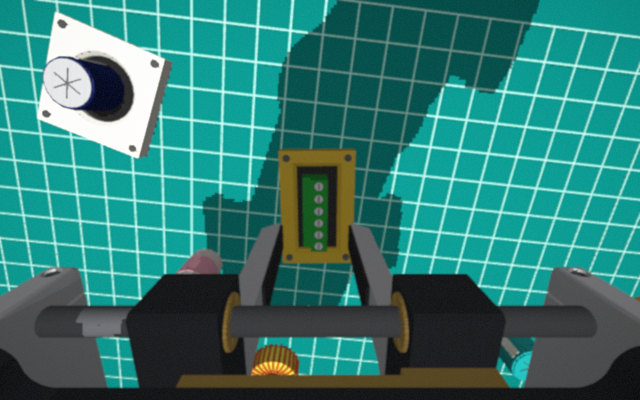

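The terminal is seated square in its pocket, (318,215). The choke is last.

To row units: -158 mm / 1000 = -0.158, -115 mm / 1000 = -0.115.

Emit:
drive_tool([
  [[0.6,0,0,-0.038,0],[0.6,-0.025,-0.005,-0.045,0],[0.6,-0.07,-0.015,-0.045,0],[0.6,-0.115,-0.027,-0.045,0],[0.8,-0.158,-0.038,-0.045,0]],
])

```text
time: 13.4
tcp_pos: [0.6256, -0.1361, 0.2161]
tool_rot: [0.0, -0.055, 0.998, 0.0]
force: [0.4, -0.1, 0.9]
gripper_width: 0.0608
grasp_force: 0.0
```

To row units: 70 mm / 1000 = 0.07, 55 mm / 1000 = 0.055.

Emit:
drive_tool([
  [[0.8,-0.011,-0.003,0,0],[0.8,-0.011,-0.003,0.01,0],[0.8,-0.011,-0.003,0.03,0],[0.8,-0.011,-0.003,0.055,0],[0.8,-0.011,-0.003,0.07,0]],
])

```text
time: 13.9
tcp_pos: [0.633, -0.1376, 0.1437]
tool_rot: [-0.001, -0.055, 0.998, 0.0]
force: [0.2, -0.4, -0.4]
gripper_width: 0.0753
grasp_force: 0.0
```

```bash
python3 - <<'E'
from h import *
d=snap('wrist','w7'); print(proj(d,[.6372,-.1385,.024]))
E
python3 go.py .6372,-.1385,.108,96
```

```text
(np.float64(312.43183119660677), np.float64(230.07561474598344))
t 13.95 tcp [ 0.6325 -0.1374  0.142 ] yaw 96.3 tilt [-0.005  0.    -1.   ] w 0.0751 F [-1.9  0.3 -1.9] g 0.0
.6372,-.1385,.108,96 -> shift [-4.7 -1.6 34. ] turn 0.3
```

View pics/w7.png

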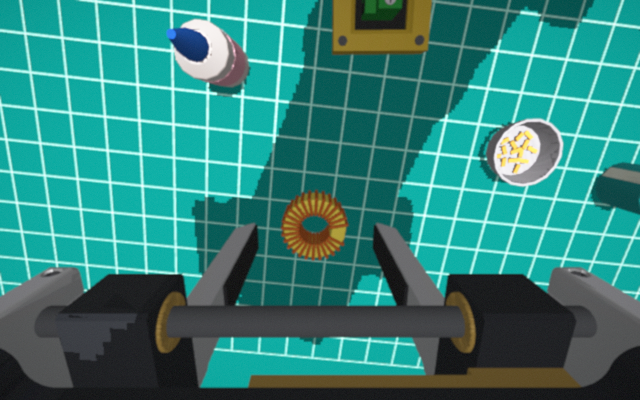

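The choke, at (314,226), is centred between the fingers and clear of the bottle. I'll grip.

To row units: 34 mm / 1000 = 0.034, 26 mm / 1000 = 0.026.

Emit:
drive_tool([
  [[0.8,-0.0035,-0.001,0.012,0],[0.8,-0.0035,-0.001,0.026,0],[0.8,-0.0035,-0.001,0.034,0],[0.8,-0.0035,-0.001,0.034,0],[0.3,-0.0035,-0.001,0.034,0]],
])

```text
time: 14.45
tcp_pos: [0.6386, -0.1386, 0.1118]
tool_rot: [-0.0, -0.055, 0.998, -0.0]
force: [0.4, -0.5, 1.1]
gripper_width: 0.0703
grasp_force: 0.0
```

To row units: -55 mm / 1000 = -0.055, -15 mm / 1000 = -0.015.

Emit:
drive_tool([
  [[0.3,0,0,0,0],[0.3,0,0,0,0],[0.3,0,0,0,0],[0.3,0,0,-0.015,0],[0.3,0,0,-0.055,0]],
])

```text
time: 14.95
tcp_pos: [0.637, -0.1381, 0.1652]
tool_rot: [-0.003, -0.055, 0.998, 0.0]
force: [-0.4, 0.0, -0.6]
gripper_width: 0.0484
grasp_force: 25.0
```

```bash
python3 go.py .5555,.3475,.21,96
```

```text
t 14.95 tcp [ 0.637  -0.1381  0.1652] yaw 96.3 tilt [-0.005  0.    -1.   ] w 0.0484 F [-0.4  0.  -0.6] g 25.0
.5555,.3475,.21,96 -> shift [ 27.6 491.7 -44.2] turn 0.3
```

To row units: 187 mm / 1000 = 0.187, 140 mm / 1000 = 0.14.

Emit:
drive_tool([
  [[0.3,0.001,0.015,-0.035,0],[0.3,0.003,0.05,-0.045,0],[0.3,0.005,0.095,-0.045,0],[0.3,0.008,0.14,-0.045,0],[0.3,0.011,0.187,-0.045,0]],
])

```text
time: 15.45
tcp_pos: [0.6066, 0.0475, 0.2131]
tool_rot: [0.001, -0.055, 0.998, 0.0]
force: [0.2, -0.2, -1.3]
gripper_width: 0.049
grasp_force: 25.0
```

Emit:
drive_tool([
  [[0.3,0.003,0.047,0,0],[0.3,0.006,0.094,0,0],[0.3,0.009,0.14,0,0],[0.3,0.012,0.187,0,0],[0.3,0.014,0.234,0,0]],
])

```text
time: 15.95
tcp_pos: [0.5667, 0.279, 0.213]
tool_rot: [0.0, -0.055, 0.998, 0.0]
force: [0.6, 0.5, -0.9]
gripper_width: 0.0486
grasp_force: 25.0
```

Emit:
drive_tool([
  [[0.3,0.002,0.04,0,0],[0.3,0.003,0.066,0.005,0],[0.3,0.003,0.07,0.02,0],[0.3,0.003,0.07,0.045,0],[0.3,0.003,0.07,0.06,0]],
])

```text
time: 16.45
tcp_pos: [0.5563, 0.3456, 0.1506]
tool_rot: [-0.0, -0.055, 0.998, -0.001]
force: [-1.0, -0.2, -1.9]
gripper_width: 0.0485
grasp_force: 25.0
```

```bash
python3 go.py .5555,.3475,.1185,96
```

```text
t 16.45 tcp [0.5563 0.3456 0.1506] yaw 96.3 tilt [-0.001 -0.001 -1.   ] w 0.0485 F [-1.  -0.2 -1.9] g 25.0
.5555,.3475,.1185,96 -> shift [ 0.5  2.  32.1] turn 0.3
```

To row units: 32 mm / 1000 = 0.032, 30 mm / 1000 = 0.03.

Emit:
drive_tool([
  [[0.3,0.0005,0.0015,0.01,0],[0.3,0.0005,0.0015,0.022,0],[0.3,0.0005,0.0015,0.03,0],[0.3,0.0005,0.0015,0.032,0],[0.3,0.0005,0.0015,0.032,0]],
])

```text
time: 16.95
tcp_pos: [0.5561, 0.3477, 0.1197]
tool_rot: [-0.0, -0.055, 0.998, -0.0]
force: [-0.6, -0.9, -0.5]
gripper_width: 0.0486
grasp_force: 25.0
```

To row units: -60 mm / 1000 = -0.06, -15 mm / 1000 = -0.015.

Emit:
drive_tool([
  [[0.7,0,0,0,0],[0.7,0,0,0,0],[0.7,0,0,0,0],[0.7,0,0,-0.015,0],[0.8,0,0,-0.06,0]],
])

```text
time: 17.45
tcp_pos: [0.5544, 0.347, 0.1778]
tool_rot: [-0.002, -0.055, 0.998, -0.002]
force: [0.7, -0.3, 0.6]
gripper_width: 0.0703
grasp_force: 0.0
```

To row units: 120 mm / 1000 = 0.12, -100 mm / 1000 = -0.1.

Emit:
drive_tool([
  [[0.8,0,0,-0.04,0],[0.8,0,0.04,-0.08,0],[0.8,0,0.08,-0.1,0],[0.8,0,0.12,-0.1,0],[0.8,0,0.12,-0.1,0]],
])

```text
time: 17.95
tcp_pos: [0.5399, 0.4736, 0.2815]
tool_rot: [0.0, -0.059, 0.998, 0.002]
force: [-1.2, -1.0, -1.4]
gripper_width: 0.0755
grasp_force: 0.0
```

```bash
python3 - <<'E'
from h import *
a=snap('top','top9')['pixels'][:,:,::-1]; b=snap('side','side9')['pixels'][:,:,::-1]
z=lambda im,x,y,w,h,s: cv2.resize(im[y:y+h,x:x+w],(int(w*s),int(h*s)),interpolation=cv2.INTER_CUBIC)
A=z(a,125,135,365,165,2.19)[:,:800]; 
B=[z(b,270,305,75,65,3),z(b,355,285,65,65,3),z(b,340,160,60,40,3),z(b,375,115,55,40,3)]
out=np.zeros((A.shape[0]+196,800,3),np.uint8); out[:A.shape[0],:A.shape[1]]=A; x=0
for q in B: out[A.shape[0]:A.shape[0]+q.shape[0],x:x+q.shape[1]]=q[:, :800-x]; x+=q.shape[1]
cv2.imwrite('pics/fin.png',out)
E
python3 go.py
```

```text
t 18.05 tcp [0.5421 0.4679 0.2805] yaw 96.4 tilt [ 0.  0. -1.] w 0.0751 F [ 0.2 -1.6  0.1] g 0.0
```

View pics/fin.png

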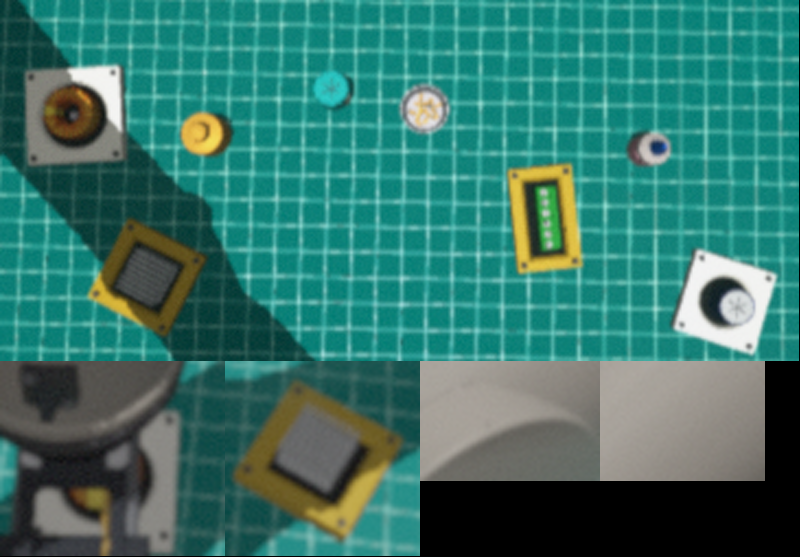

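All four are in their pockets: choke (74,113) with the post in its bore, sink (148,277), terminal (546,217) and can (738,307). The can's offset is the parallax expected from its height. The dish and bottle have not moved, so I'll hand in.

```bash
python3 -c "
from plant import job_done
print(job_done())"
```

```text
the job is handed in; nothing more can be done
None
```

I put all four components in their own fixtures and let go, then handed the job in at about 18 s; the last pictures show each one upright in its pocket and the bottle and dish unmoved, but the hand-in returned no verdict.

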